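# Send a sauce-pot hanger down the gravity rail

### The job

Hang the roller hanger with the sauce pot on the upper end of the sloped rail, lowering it gently by feel until its roller bears on the rail while you still hold it. Keeping hold of it and keeping the pressure light (a few newtons), roll it down along the rail, pushing it through the red spring gate, until the gate has snapped shut behind it; then let go while it is still on the upper half of the rail, so that it rolls by itself to the rubber stop and comes to rest there, hanging upright and free. Do not disturb the tumbler, soap bottle or jug.

Things in the scene. Friction and masses are not known exactly. Their poses are not given: they have to be found in the camera images.
- hanger: Roller hanger, 196 mm tall, 0.16-0.33 kg, standing on its pot. Origin: centre of the pot's underside; z up, x = roller axle, y = rolling direction. White pot, blue lid (60 mm wide, top at z 48 mm); from it a steel side plate rises at x -24 to -20 mm (36 mm wide in y, to z 152 mm), bearing roller and grip block. The +x side is open: the rail enters there, between lid and roller flanges (z 108 mm)
- hanger_grip (a point): Centre of the hanger's blue grip block (18 mm along x, 24 along y, 44 tall), 174 mm above the hanger's underside, 59 mm above the roller's lowest running point. Under the block, at z 148-152 mm of the hanger, a bridge joins it to the plate. Axes as the hanger's. Grip it across x
- rack: Fixed rail rack; origin: centre of the underside of its black tray (170 mm in x, 420 in y, 15 tall); z up. The aluminium rail (6 mm thick, 14 deep) runs along x = 0 from y -190 to +190 mm, falling 10 degrees towards -y (0.1763 mm per mm). Posts at x +62 (y -140, +120) hold it by arms below its top. So the hanger goes on from the -x side, its x and y along the rack's x and y
- load_point (a point): Loading spot on the rail's top edge, x 0, y +140 mm of the rack, given at the height it has with the posts fully DOWN (210 mm). Rail, gate and stop sit together on telescopic posts pulled up by hand: all stand 6 to 28 mm higher than the heights given here. By how much is not measured: it must be felt (or seen). Axes as the rack's
- stop_point (a point): Point on the face of the black rubber stop (64 mm wide, 75 tall) at the rail's lower end, x 0, y -172 mm of the rack, at the height of the rail's top there with the posts fully down (155 mm; really 6 to 28 mm higher). A hanger resting against the stop has its centre 18 mm from here towards +y. Axes as the rack's
- gate (a joint): Red spring gate: arm 18 mm tall at rail-top height, y +75 mm of the rack, from an upright pivot at x -64 mm reaching x -16 mm, in the way of the hanger's plate. 0 shut; grows to 1.3 rad swinging downhill (-y). 1.6 N at its tip starts it, 3.4 N at 0.6 rad, where the plate slips by; it snaps shut behind once the hanger's centre is below about y +30 mm. The hanger's weight does not open it
- hanger_roller (a point): Centre of the hanger's white grooved roller, at z 125 mm of the hanger. Running surface: radius 10 mm, 10 mm wide, lowest at z 115 mm. Flanges 34 mm in diameter; the groove widens to 15 mm at their rims, so it centres itself on the rail within 4 mm. The bearing turns freely but slowly (damped). Axes as the hanger's
- tumbler: Drinking glass, 72 mm across, 120 mm tall; origin at the centre of its underside. Leave alone
- soap: Blue soap bottle, 60 mm across, 150 mm tall; origin at the centre of its underside. Leave alone
- jug: Clear jug with handle, 100 mm across, 130 mm tall; origin at the centre of its underside. Leave alone
Mind the look-alikes: they are no part of the job. Of the things like the hanger, leave any that is pink; of the rest the larger one is meant.

How it is judged:
On the way, in this order (a step that is already met when the one before it is completed fails the run):
1. the held hanger's roller bears on the rail above the gate, with its centre on the rail, upright (contact force between hanger and rack above 0.3 N and contact force between the fingers and hanger above 0.5 N and y of hanger in the frame of rack between 0.1 and 0.19 m and x of hanger in the frame of rack between -0.006 and 0.006 m and height (world z) of hanger_grip above 0.24 m and value of joint gate below 0.1 rad and angle between hanger's own z axis and vertical below 0.2 rad), for 0.2 s.
2. the held hanger pushes the spring gate open (value of joint gate above 0.4 rad and contact force between hanger and rack above 0.3 N and contact force between the fingers and hanger above 0.5 N and x of hanger in the frame of rack between -0.01 and 0.01 m), for 0.05 s.
3. still held, the hanger is past the gate, which has shut behind it (value of joint gate below 0.1 rad and contact force between the fingers and hanger above 0.5 N and y of hanger in the frame of rack below 0.055 m and x of hanger in the frame of rack between -0.01 and 0.01 m), for 0.05 s.
At the end, for the whole second after the job is handed in: The hanger hangs by its roller on the rail (roller within 6 mm of the rail's middle plane, upright within 0.2 rad, pot off the tray), its centre 8 to 30 mm from the stop's face, at rest (below 0.03 m/s), untouched by the robot, with the gate shut (y of hanger in the frame of stop_point between 0.008 and 0.03 m and x of hanger_roller in the frame of rack between -0.006 and 0.006 m and height (world z) of hanger above 0.022 m and angle between hanger's own z axis and vertical below 0.2 rad and contact force between hanger and rack above 0.5 N and contact force between each of the arm, the fingers and hanger below 0.05 N and linear speed of hanger below 0.03 m/s and value of joint gate below 0.1 rad).
It fails at once if the hanger is pressed on rail, gate or stop with more than 20 N (contact force between hanger and rack above 20 N).
It fails at once if the robot pushes the rack, rail or gate itself (contact force between any of the fingers, the arm and rack above 5 N).
It fails at once if the robot is touching the hanger on the lower half of the rail, instead of letting it roll (y of hanger in the frame of rack below -0.06 m and contact force between the fingers and hanger above 0.3 N).
It fails at once if a bystander is moved more than 25 mm or tipped (distance of any of tumbler, soap, jug from where it was at the start of the episode above 0.025 m or angle between any of tumbler, soap, jug's own z axis and vertical above 0.35 rad).
It also fails if it takes over 61 s, if anything falls off the work surface, if the arm or the gripper's body presses on something with over 40 N, if the wrist force passes 120 N, or if a joint passes its speed limit or range.

### The arm

A 6-joint arm with a two-finger parallel gripper is mounted at the origin on the work surface. World frame = base frame: x ahead of the robot, y to its left, z up, the work surface at z = 0. Lengths are in m, angles in rad, forces in N, time in s.
With the tool pointing down it reaches from about 0.275 to 0.725 m from the base axis. Payload 15.9 kg.
Tool frame: the origin (TCP) lies midway between the tips of the shut fingers; the grasp point (between the pads) lies env.grip_depth behind it (env.grip_depth is the distance from the TCP to the grasp point, in m); z points along the fingers, y is the line along which they close (so a half turn about z gives the same grasp; the last joint's range is limited). The gripper opens to 85 mm and grips with 20 to 120 N. Pads are 22 mm wide; open, the fingers measure 114 mm over their backs; the gripper's body (76 mm by 85 mm) begins 54 mm behind the grasp point. The pads swing forward as they close: fully open they stand 13 mm farther back than shut.
Start: joints at [1.325, 0.213, -0.034, 1.323, 0, 1.571], TCP at [0.122, 0.485, 0.231] pointing down, gripper open.
Joint ranges: [-2.98, 2.98], [-0.74, 1.72], [-1.14, 1.35], [-2.1, 2.04], [-1.57, 1.44], [-3.14, 3.14]. Speed limits (rad/s): [1.89, 1.89, 2.39, 2.57, 3.14, 3.14].

### API

Orientations are given as a rotation vector (axis times angle).
In Python, from cell import env gives the robot as it stands. The module is installed in compiled form; this text tells all that it offers.
- The arm moves only by the tool carry_out, never from a script. Its argument "steps" is a list of rows, each a list of 3 entries, a list of its own where there are three numbers: the shift along the tool's x, y, z in cm, then the turn, a rotation vector about the tool's x, y, z in degrees, then the finger opening in cm, from 0 to 8.54. In form: [[[tx, ty, tz], [ax, ay, az], claw], ...]. A call has 1 to 5 rows; each row shifts and turns the commanded pose from where the row before left it, along the tool's axes as they then stand; what a row does not reach is not made up. A row lasts 1/10 s, in which the tool goes at most 50 mm and 8.59 degrees, less where a joint would pass 70% of its speed; a pose out of reach is approached as far as the arm can. A call is refused whole if a number of a shift passes 5 or a number of a turn 8.59, either way. A call with a gripper value outside its range is refused whole. The fingers move at their own pace and stop on an object; the grip force is fixed at half the most. Time passes only in rows, so rows that do not move let the fingers close. It gives the time, the measured TCP pose, the force, the opening and the grip force at its end, in the units of the state.
- env.read_state(): the state, without advancing time (a new reading comes with each control period).
- env.get_image(name): name is "scene" or "side" or "wrist"; returns (picture, depth): 400x640x3 uint8, red, green, blue; 400x640 float32, m along the optical axis (not along the pixel's ray), 0 where there is no reading.
- env.calibration(name): a dict with "K" (3x3 intrinsics, pixels), "R" (3x3) and "t" (3): a world point X has camera coordinates R X + t. Camera axes: x right, y down, z forward; pixel columns grow to the right and rows downward; lengths in m; the calibration is good to about 2 mm. A picture is of the moment at which its call begins: read the wrist's pose just before it. calibration takes no time and is no camera call; for the wrist camera it gives the pose at the moment of the call.
- env.sign_off(): hands the job in; it is judged then, once.
Trained networks look in the newest picture that a camera, given by its name, has taken for a name from the list of things; names that differ only in an ending like _2 or _b are one class to them, and where a whole thing is asked for, a point or a joint stands for the part that bears it (a point fixed in the world has none). Each returns a list of dicts, best first, with "conf" (0 to 1); they miss things now and then, are a little off and sometimes report something else, mostly with a low value. They report only what shows in the picture. A call takes as long as a camera call. They do not tell look-alikes from the thing itself.
- env.cut_out(camera, target): "region" (400x640 bool, what is visible of it) and "box" ([left, top, width, height] in pixels, round what is visible of it).
- env.mark_of(camera, target): "position" ([column, row] in pixels: a listed point, or the origin of a listed thing).
The state is a dict: "clock": time; "joint_pos": joint angles; "qd": joint speeds; "joint_efforts": joint torques, N m; "position": TCP position; "tcp_rot": TCP orientation; "wrist_force": force on the tool from outside, world axes, zero at the start; "wrist_torque": the same for the moment, N m; "gripper_width": finger opening in m; "finger_force": force on a finger pad.
Only numpy, scipy, OpenCV 4.12 (cv2) and the standard library are available. Lean on these libraries where they do the work, as an engineer would, in place of code of your own. Each camera call takes 0.05 s, during which the arm holds its last target. There are 200 camera calls.

## Working session

There is one attempt and no reset: what is moved stays moved. The work goes in short steps, Python scripts to look and compute and a tool call to move; the robot and the scene stay as the last step left them, time stands still between calls to the robot, and variables do not carry over. Pictures are saved under pics/ and viewed, at most 10 in all, crops included, and the job is handed in when it is done.

Besides the shell and the picture viewer there is one more tool, called after "Request:" as a command line: name --argument value ..., lists and objects as JSON in quotes. carry_out: Moves the arm, as the interface text tells. Its arguments: {"type":"object","properties":{"steps":{"type":"array","items":{"type":"array"}}},"required":["steps"]}

```bash
mkdir -p pics; cat > h.py <<'E'
import numpy as np, cv2
from cell import env
def snap(cam):
    im,d=env.get_image(cam); c=env.calibration(cam); return im,d,c
def world(d,c):
    v,u=np.mgrid[0:400,0:640]; K=c["K"]
    P=np.stack([(u-K[0,2])/K[0,0]*d,(v-K[1,2])/K[1,1]*d,d],-1)
    W=(P-np.array(c["t"]))@np.array(c["R"]); W[d<=0]=np.nan; return W
E
python3 - <<'E'
from h import *
for cam in ["scene","side"]:
    im,d,c=snap(cam); cv2.imwrite(f"pics/{cam}0.png",im[:,:,::-1]); W=world(d,c)
    np.savez(f"{cam}0.npz",im=im,d=d,W=W,**{k:np.array(c[k]) for k in "KRt"})
    for t in ["hanger","hanger_grip","rack","load_point","stop_point","hanger_roller","tumbler","soap","jug"]:
        try:
            for m in env.mark_of(cam,t):
                u,v=np.round(m["position"]).astype(int); print(cam,t,round(m["conf"],2),u,v,W[min(v,399),min(u,639)].round(3))
        except Exception as e: print(t,e)
print(env.grip_depth, env.read_state())
E
```

```text
scene hanger 0.81 375 230 [0.481 0.188 0.025]
scene hanger 0.8 411 226 [0.471 0.294 0.017]
scene hanger 0.69 361 207 [0.374 0.174 0.02 ]
scene hanger_grip 0.8 419 190 [0.46  0.303 0.133]
scene hanger_grip 0.74 367 159 [0.359 0.183 0.176]
scene hanger_grip 0.69 380 179 [0.466 0.19  0.184]
scene hanger_grip 0.3 295 280 [ 0.615 -0.047  0.009]
scene rack 0.91 296 278 [ 0.609 -0.044  0.009]
scene load_point 0.85 352 204 [0.346 0.154 0.012]
scene load_point 0.33 296 279 [ 0.612 -0.044  0.009]
scene stop_point 0.95 216 241 [ 0.622 -0.216  0.169]
scene hanger_roller 0.77 366 172 [0.357 0.184 0.132]
scene hanger_roller 0.67 378 196 [0.462 0.191 0.127]
scene hanger_roller 0.65 418 202 [0.462 0.306 0.094]
scene tumbler 0.78 285 236 [ 0.468 -0.057  0.023]
scene soap 0.65 229 243 [ 0.634 -0.188  0.171]
scene jug 0.69 433 286 [0.701 0.271 0.033]
side hanger 0.86 250 227 [0.44  0.179 0.02 ]
side hanger 0.71 216 251 [0.334 0.156 0.034]
side hanger 0.66 224 205 [0.442 0.29  0.015]
side hanger_grip 0.84 242 169 [0.445 0.19  0.183]
side hanger_grip 0.77 221 162 [0.454 0.294 0.139]
side hanger_grip 0.73
[... 418 characters left out ...]
]
0.0187 {'clock': 1.0, 'joint_pos': array([ 1.32500587e+00,  2.12874388e-01, -3.43990838e-02,  1.32354482e+00,
       -6.33707756e-07,  1.57080442e+00]), 'qd': array([-0.00114019, -0.00196871,  0.00122505,  0.00030054,  0.00056641,
        0.00110829]), 'joint_efforts': array([-3.19672101e-03, -6.85972953e+01,  4.87340569e+01,  1.46059083e-03,
       -1.85858880e-04,  2.06528836e-05]), 'position': array([0.12165342, 0.48493939, 0.23131901]), 'tcp_rot': array([-3.85127981e-01, -3.11789478e+00,  3.43648389e-05]), 'wrist_force': array([0.08226484, 1.23618809, 0.59072967]), 'wrist_torque': array([ 0.02660757, -0.00354641,  0.0708935 ]), 'finger_force': 0.0, 'gripper_width': 0.08528724757064586}
```

View pics/scene0.png

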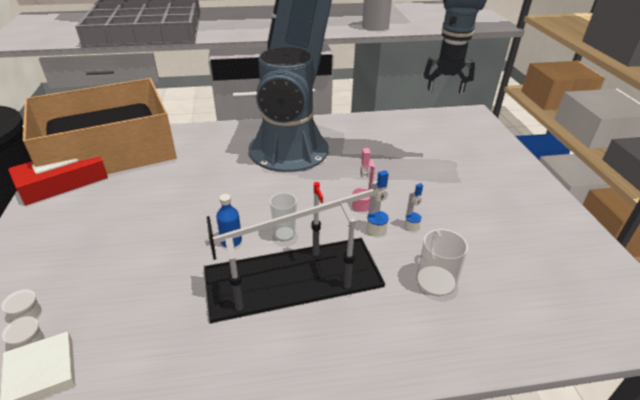

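View pics/side0.png

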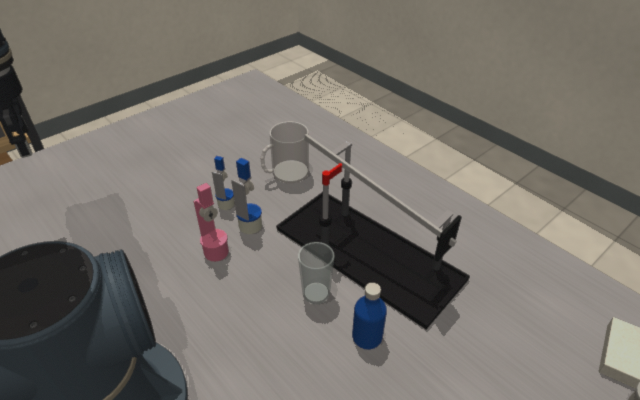

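The scene shows three hanger-like things. They are pink at scene (365,175), large blue/white at (378,200) and small blue/white at (415,205). I choose the large one at (378,200). The tray lies at (295,278), the rail runs (215,238) to (378,193), and the gate is at (318,190). Next I take a close crop and measure.

```bash
python3 - <<'E'
from h import *
out=[]
for cam,(x,y) in dict(scene=(330,150),side=(195,140)).items():
    D=np.load(cam+"0.npz"); im=D["im"]; W=D["W"]
    out.append(cv2.resize(im[y:y+100,x:x+100],(400,400),interpolation=cv2.INTER_CUBIC))
    hsv=cv2.cvtColor(im,cv2.COLOR_RGB2HSV)
    near=(np.hypot(W[...,0]-0.455,W[...,1]-0.187)<0.06)
    blue=(hsv[...,0]>100)&(hsv[...,0]<130)&(hsv[...,1]>150)
    for n,lo,hi in [("lid",.03,.06),("grip",.14,.21)]:
        m=near&blue&(W[...,2]>lo)&(W[...,2]<hi); p=W[m]; print(cam,n,len(p),np.nanmedian(p,0).round(4),np.nanmin(p,0).round(3),np.nanmax(p,0).round(3))
        top=p[p[:,2]>np.nanmax(p[:,2])-0.006]; print("  top",len(top),top.mean(0).round(4),cv2.minAreaRect((top[:,:2]*1000).astype(np.float32)))
    m=near&~blue&(W[...,2]>.06)&(W[...,2]<.10); p=W[m]; print(" plate",len(p),np.median(p,0).round(4),cv2.minAreaRect((p[:,:2]*1000).astype(np.float32)))
    # tray
    v=hsv[...,2]; m=(v<50)&(W[...,2]>.0)&(W[...,2]<.025)&(W[...,0]>.4)&(W[...,0]<.8)&(abs(W[...,1]+.03)<.3)
    p=W[m]; print(" tray",len(p),p.mean(0).round(3),cv2.minAreaRect((p[:,:2]*1000).astype(np.float32)))
    # rail: elongated points
    m=(W[...,2]>.15)&(W[...,2]<.27)&(W[...,0]>.52)&(W[...,0]<.7)&(W[...,1]>-.21)&(W[...,1]<.17)&(v>100)&(hsv[...,1]<60)
    p=W[m]; l=cv2.fitLine(p.astype(np.float32),cv2.DIST_HUBER,0,.01,.01).ravel(); print(" rail",len(p),l.round(4),p.min(0),p.max(0))
    m=((hsv[...,0]<6)|(hsv[...,0]>174))&(hsv[...,1]>180)&(W[...,2]>.1)&(W[...,0]>.45)&(W[...,0]<.75); p=W[m]; print(" gate",len(p),p.min(0).round(3),p.max(0).round(3),p.mean(0).round(3))
    m=(v<45)&(W[...,2]>.1)&(W[...,2]<.26)&(W[...,0]>.45)&(W[...,0]<.75)&(W[...,1]<-.15); p=W[m]; print(" stop",len(p),p.min(0).round(3),p.max(0).round(3),p.mean(0).round(3))
    m=(near)&(hsv[...,2]>0)
cv2.imwrite("pics/crop.png",np.hstack(out)[:,:,::-1])
E
```

```text
scene lid 198 [0.4591 0.1987 0.0492] [0.432 0.171 0.045] [0.487 0.226 0.053]
  top 176 [0.4607 0.1986 0.0494] ((461.0628967285156, 198.814208984375), (48.14676284790039, 55.50774002075195), 13.495121002197266)
scene grip 122 [0.4627 0.1972 0.1825] [0.451 0.187 0.158] [0.469 0.208 0.199]
  top 35 [0.4598 0.197  0.1966] ((458.89459228515625, 197.02279663085938), (13.884177207946777, 20.33717918395996), 12.198443412780762)
 plate 112 [0.4361 0.1901 0.0779] ((434.6060791015625, 193.0453338623047), (7.926512241363525, 37.02375030517578), 14.917125701904297)
 tray 8151 [ 0.609 -0.059  0.01 ] ((603.326416015625, -51.01007080078125), (173.08607482910156, 413.82550048828125), 6.444222927093506)
 rail 1543 [-0.1163  0.9802  0.1601  0.6083 -0.0674  0.1978] [ 0.52911251 -0.20990046  0.15059279] [0.68587122 0.13791656 0.2416131 ]
 gate 66 [0.527 0.011 0.213] [0.58  0.021 0.236] [0.55  0.017 0.228]
 stop 133 [ 0.596 -0.228  0.1  ] [ 0.692 -0.171  0.216] [ 0.671 -0.198  0.139]
side lid 185 [0.4616 0.1894 0.048 ] [0.424 0.168 0.043] [0.48  0.222 0.052]
  top 157 [0.4597 0.1907 0.0483] ((455.4638366699219, 191.37939453125), (57.685428619384766, 43.097938537597656), 26.320627212524414)
side grip 190 [0.4483 0.1919 0.182 ] [0.443 0.184 0.155] [0.46  0.208 0.2  ]
  top 42 [0.4518 0.197  0.1963] ((452.38812255859375, 196.9958038330078), (16.192501068115234, 21.366918563842773), 8.457480430603027)
 plate 162 [0.4314 0.1904 0.0808] ((430.79345703125, 193.36453247070312), (6.521974563598633, 37.57054138183594), 13.313787460327148)
 tray 9818 [ 0.601 -0.08   0.009] ((598.6034545898438, -52.14720153808594), (171.24049377441406, 420.2854309082031), 6.33581018447876)
 rail 848 [-0.0991  0.9801  0.1717  0.5968 -0.0216  0.2107] [ 0.5294799  -0.20917598  0.15273146] [0.68506891 0.13781502 0.24141665]
 gate 173 [0.519 0.006 0.21 ] [0.575 0.024 0.236] [0.54  0.015 0.225]
 stop 439 [ 0.582 -0.234  0.1  ] [ 0.668 -0.176  0.215] [ 0.605 -0.229  0.184]
```

View pics/crop.png

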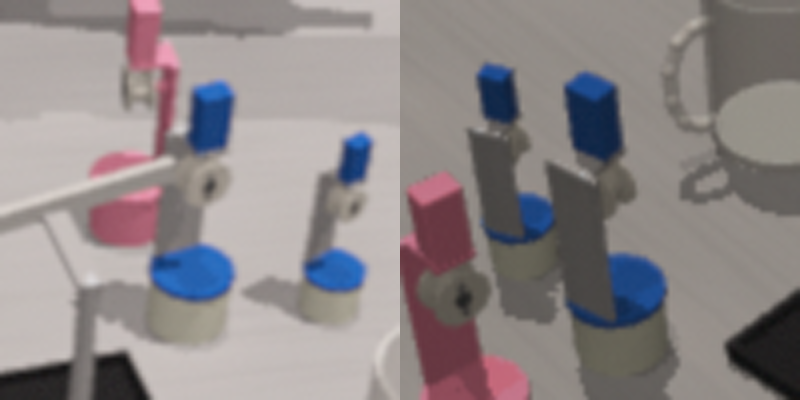

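The crop confirms the choice. The larger blue-lidded hanger (left panel (210,190), right panel (600,200)) has its plate towards the robot (-x) and its open side at +x. Its yaw is about 13°, with the grip near (0.457, 0.197). The rack yaw is about 6.4°, with its origin near (0.601, -0.051). I turn the tool first while raising it.

Request:
carry_out --steps '[[[0,0,-1],[0,0,8.5],5.5],[[0,0,-1],[0,0,8.5],5.5],[[0,0,-1],[0,0,8.5],5.5],[[0,0,-1],[0,0,8.5],5.5],[[0,0,-1],[0,0,8.5],5.5]]'

```text
clock: 1.5
position: [0.1216, 0.4849, 0.2817]
tcp_rot: [-1.497, -2.762, 0.0]
wrist_force: [0.7, 0.2, -0.3]
gripper_width: 0.0549
finger_force: 0.0
```

Request:
carry_out --steps '[[[0,0,-1],[0,0,8.5],5.5],[[0,0,-1],[0,0,8.5],5.5],[[0,0,0],[0,0,3.4],5.5],[[0,0,0],[0,0,0],5.5]]'

```text
clock: 1.9
position: [0.1217, 0.4851, 0.3015]
tcp_rot: [-1.956, -2.458, -0.001]
wrist_force: [-0.1, 0.4, -0.2]
gripper_width: 0.055
finger_force: 0.0
```

```bash
cat >> h.py <<'E'
from scipy.spatial.transform import Rotation as Ro
def go(x,y,z,yaw=None):
    s=env.read_state(); R=Ro.from_rotvec(s["tcp_rot"]).as_matrix(); p=s["position"]
    cy=np.degrees(np.arctan2(R[1,1],R[0,1]))
    print("t",round(s["clock"],2),"tcp",p.round(4),"yaw",cy.round(2),"tilt",R[:,2].round(3),"F",s["wrist_force"].round(2),"w",round(s["gripper_width"],4),"ff",round(s["finger_force"],1))
    print(" shift cm",((np.array([x,y,z])-p)@R*100).round(2), "turn" ,None if yaw is None else round(cy-yaw,2))
E
python3 -c "
from h import *
go(.42,.187,.28,13)"
```

```text
t 1.9 tcp [0.1217 0.4851 0.3015] yaw 12.97 tilt [ 0.  0. -1.] F [-0.11  0.44 -0.22] w 0.055 ff 0.0
 shift cm [-35.74  22.38   2.14] turn -0.03
```

Request:
carry_out --steps '[[[-3.5,2.2,0],[0,0,0],5.5],[[-3.5,2.2,0],[0,0,0],5.5],[[-3.5,2.2,0],[0,0,0],5.5],[[-3.5,2.2,0],[0,0,0],5.5],[[-3.5,2.2,0],[0,0,0],5.5]]'

```text
clock: 2.4
position: [0.269, 0.3378, 0.3012]
tcp_rot: [1.952, 2.462, -0.0]
wrist_force: [1.4, 0.0, 0.2]
gripper_width: 0.055
finger_force: 0.0
```

Request:
carry_out --steps '[[[-3.5,2.2,0],[0,0,0],5.5],[[-3.5,2.2,0],[0,0,0],5.5],[[-3.5,2.2,0],[0,0,0],5.5],[[-3.5,2.2,0],[0,0,0],5.5],[[-3.5,2.2,0],[0,0,0],5.5]]'

```text
clock: 2.9
position: [0.4158, 0.192, 0.3012]
tcp_rot: [1.952, 2.461, 0.0]
wrist_force: [0.6, 1.4, 1.0]
gripper_width: 0.0554
finger_force: 0.0
```

Request:
carry_out --steps '[[[0,0,0],[0,0,0],5.5],[[0,0,0],[0,0,0],5.5]]'

```text
clock: 3.1
position: [0.415, 0.1929, 0.301]
tcp_rot: [-1.955, -2.458, 0.001]
wrist_force: [-0.0, 0.6, -0.0]
gripper_width: 0.0551
finger_force: 0.0
```

```bash
python3 - <<'E'
from h import *
go(.456,.197,.21,13)
im,d,c=snap("wrist"); cv2.imwrite("pics/w1.png",im[:,:,::-1]); W=world(d,c)
hsv=cv2.cvtColor(im,cv2.COLOR_RGB2HSV)
near=(np.hypot(W[...,0]-0.455,W[...,1]-0.197)<0.07)
blue=(hsv[...,0]>100)&(hsv[...,0]<130)&(hsv[...,1]>150)
p=W[near&blue&(W[...,2]>.14)]; print(len(p)); 
top=p[p[:,2]>.19]; print(len(top),top.mean(0),cv2.minAreaRect((top[:,:2]*1000).astype(np.float32)))
p=W[near&blue&(W[...,2]<.06)];print(len(p),p.mean(0),cv2.minAreaRect((p[:,:2]*1000).astype(np.float32)))
m=(W[...,2]>.14)&(W[...,2]<.27)&(W[...,0]>.53)&(W[...,0]<.65)&(W[...,1]<.15)&(hsv[...,1]<60); print(m.sum())
E
```

```text
t 3.1 tcp [0.415  0.1929 0.301 ] yaw 13.0 tilt [-0.001 -0.    -1.   ] F [-0.04  0.6  -0.01] w 0.0551 ff 0.0
 shift cm [-0.52  4.09  9.09] turn -0.0
1166
902 [0.44656375 0.20197092 0.23912031] ((430.83380126953125, 200.51296997070312), (90.77989959716797, 31.011030197143555), 7.958146095275879)
1046 [0.45325009 0.21018886 0.0485133 ] ((454.2574768066406, 209.35841369628906), (62.59202194213867, 41.714534759521484), 15.709169387817383)
195
```

View pics/w1.png

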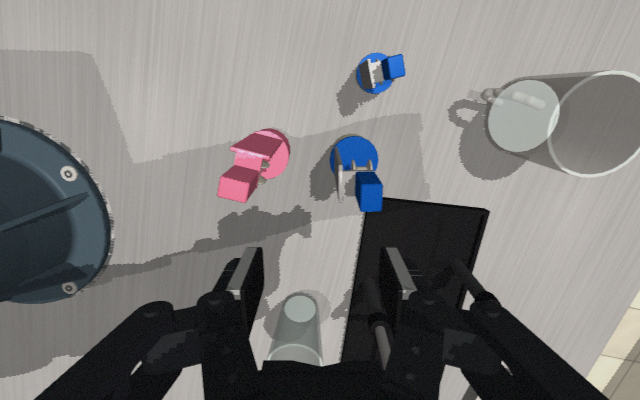

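The wrist view shows the block at (368,192), the lid at (355,158), and the tray edge at right. Pixels of the dark gripper got into my blue mask, so I repeat it with a limited height band.

```bash
python3 - <<'E'
from h import *
im,d,c=snap("wrist"); W=world(d,c)
hsv=cv2.cvtColor(im,cv2.COLOR_RGB2HSV)
blue=(hsv[...,0]>100)&(hsv[...,0]<130)&(hsv[...,1]>150)&(hsv[...,2]>60)
near=(np.hypot(W[...,0]-0.455,W[...,1]-0.197)<0.045)
for lo,hi in[(.19,.203),(.155,.203),(.04,.055)]:
    p=W[near&blue&(W[...,2]>lo)&(W[...,2]<hi)];print(len(p),np.median(p,0).round(4),p.min(0).round(3),p.max(0).round(3),cv2.minAreaRect((p[:,:2]*1000).astype(np.float32)))
p=W[near&~blue&(W[...,2]>.06)&(W[...,2]<.147)];print("plate",len(p),cv2.minAreaRect((p[:,:2]*1000).astype(np.float32)))
E
```

```text
672 [0.4537 0.201  0.1963] [0.443 0.188 0.19 ] [0.465 0.213 0.198] ((454.0841979980469, 200.06430053710938), (17.860546112060547, 23.93790054321289), 13.567546844482422)
932 [0.4524 0.2041 0.1959] [0.443 0.188 0.157] [0.465 0.213 0.198] ((454.09893798828125, 200.03790283203125), (18.028783798217773, 23.898035049438477), 14.164529800415039)
1036 [0.4525 0.2104 0.0486] [0.425 0.181 0.046] [0.483 0.229 0.052] ((452.1142272949219, 208.05393981933594), (57.8360481262207, 41.59181213378906), 15.711814880371094)
plate 291 ((446.60223388671875, 198.52874755859375), (32.902748107910156, 34.95476150512695), 13.99035930633545)
```

```bash
python3 -c "
from h import *
go(.4541,.2001,.16,13.6)"
```

```text
t 3.2 tcp [0.4143 0.194  0.3012] yaw 13.11 tilt [-0.  0. -1.] F [ 0.41  0.13 -0.4 ] w 0.0553 ff 0.0
 shift cm [-0.31  4.02 14.12] turn -0.49
```

Request:
carry_out --steps '[[[-0.1,2,0],[0,0,-0.5],5.5],[[-0.2,2,0],[0,0,0],5.5],[[0,0,4],[0,0,0],5.5],[[0,0,3],[0,0,0],5.5],[[0,0,0],[0,0,0],5.5]]'

```text
clock: 3.7
position: [0.452, 0.2, 0.2282]
tcp_rot: [-1.94, -2.468, 0.008]
wrist_force: [-0.3, 1.1, -0.0]
gripper_width: 0.0551
finger_force: 0.0
```

```bash
python3 -c "
from h import *
go(.4541,.2001,.16,13.6);go(.4541,.2001,.16,13.6)"
```

```text
t 3.7 tcp [0.452  0.2    0.2282] yaw 13.66 tilt [-0.005 -0.002 -1.   ] F [-0.26  1.09 -0.01] w 0.0551 ff 0.0
 shift cm [-0.03  0.24  6.82] turn 0.06
t 3.7 tcp [0.452  0.2    0.2282] yaw 13.66 tilt [-0.005 -0.002 -1.   ] F [-0.26  1.09 -0.01] w 0.0551 ff 0.0
 shift cm [-0.03  0.24  6.82] turn 0.06
```

Request:
carry_out --steps '[[[0,0.1,3],[0,0,0],5.5],[[0,0,2.5],[0,0,0],5.5],[[0,0,1.3],[0,0,0],5.5],[[0,0,0],[0,0,0],5.5]]'

```text
clock: 4.1
position: [0.4547, 0.2005, 0.1635]
tcp_rot: [-1.942, -2.469, 0.002]
wrist_force: [0.1, -0.3, -0.2]
gripper_width: 0.0551
finger_force: 0.0
```

```bash
python3 -c "
from h import *
go(.4541,.2001,.16,13.6)"
```

```text
t 4.1 tcp [0.4547 0.2005 0.1635] yaw 13.61 tilt [-0.001 -0.    -1.   ] F [ 0.11 -0.34 -0.21] w 0.0551 ff 0.0
 shift cm [-0.03 -0.06  0.35] turn 0.01
```

Request:
carry_out --steps '[[[0,0,0],[0,0,0],1],[[0,0,0],[0,0,0],1],[[0,0,0],[0,0,0],1],[[0,0,0],[0,0,0],1],[[0,0,0],[0,0,0],1]]'

```text
clock: 4.6
position: [0.4557, 0.2004, 0.1648]
tcp_rot: [1.944, 2.467, 0.003]
wrist_force: [-4.8, -1.0, 12.3]
gripper_width: 0.017
finger_force: 58.8
```

Request:
carry_out --steps '[[[0,0,0],[0,0,0],1],[[0,0,-0.5],[0,0,0],1],[[0,0,-1],[0,0,0],1],[[0,0,-1],[0,0,0],1],[[0,0,0],[0,0,0],1]]'

```text
clock: 5.1
position: [0.4563, 0.2003, 0.1901]
tcp_rot: [1.944, 2.466, 0.003]
wrist_force: [0.2, 0.1, -2.4]
gripper_width: 0.0171
finger_force: 58.7
```

```bash
python3 -c "
from h import *
go(.4541,.2001,.16,6.4)"
```

```text
t 5.1 tcp [0.4563 0.2003 0.1901] yaw 13.51 tilt [ 0.002  0.001 -1.   ] F [ 0.16  0.06 -2.35] w 0.0171 ff 58.7
 shift cm [ 0.03 -0.23  3.01] turn 7.11
```

Request:
carry_out --steps '[[[0,0,-3],[0,0,0],1],[[0,0,-3],[0,0,0],1],[[0,0,-3],[0,0,3.5],1],[[0,0,-2.3],[0,0,3.6],1],[[0,0,0],[0,0,0],1]]'

```text
clock: 5.6
position: [0.4565, 0.2005, 0.304]
tcp_rot: [2.094, 2.339, 0.006]
wrist_force: [1.3, 0.2, -2.0]
gripper_width: 0.0167
finger_force: 59.3
```

```bash
python3 - <<'E'
from h import *
go(.4854,.0815,.303,6.4)
for cam in ["scene","side"]:
    im,d,c=snap(cam); W=world(d,c); np.savez(f"{cam}1.npz",im=im,d=d,W=W,**{k:np.array(c[k]) for k in "KRt"})
    cv2.imwrite(f"pics/{cam}1.png",im[:,:,::-1])
    hsv=cv2.cvtColor(im,cv2.COLOR_RGB2HSV)
    near=(np.hypot(W[...,0]-0.456,W[...,1]-0.2)<0.05)
    blue=(hsv[...,0]>100)&(hsv[...,0]<130)&(hsv[...,1]>150)&(hsv[...,2]>60)
    p=W[near&blue&(W[...,2]>.16)&(W[...,2]<.22)]; print(cam,"lid",len(p),np.percentile(p,[2,50,98],axis=0).round(4).tolist())
    p=W[near&~blue&(W[...,2]>.195)&(W[...,2]<.26)]
    print(" plate",len(p)); C=p.mean(0); u,s,v=np.linalg.svd(p-C); print(C.round(4),v.round(3).tolist(),s)
    # rail: local fit of top edge by plane x=.. project pixels
    D=np.load(cam+"0.npz");W=D["W"]; o=np.array([.601,-.0515]); a=np.radians(6.4); ex=np.array([np.cos(a),np.sin(a)]); ey=np.array([-ex[1],ex[0]])
    X=(W[...,:2]-o)@ex; Y=(W[...,:2]-o)@ey; Z=W[...,2]
    for lo,hi in [(-.13,-.02),(-.02,.06),(.09,.11),(.13,.185)]:
        m=(abs(X)<.015)&(Y>lo)&(Y<hi)&(Z>.14+.1763*Y)&(Z<.24+.1763*Y)
        h=(Z-(.1853+.1763*Y))[m]; 
        if m.sum()>5: print(" rail",lo,hi,m.sum(),"X",np.percentile(X[m],[10,50,90]).round(4),"h",np.percentile(h,[50,80,90,97]).round(4))
E
```

```text
t 5.6 tcp [0.4565 0.2005 0.304 ] yaw 6.32 tilt [ 0.004  0.002 -1.   ] F [ 1.3   0.23 -1.99] w 0.0167 ff 59.3
 shift cm [-12.14   1.57   0.1 ] turn -0.08
scene lid 207 [[0.4401, 0.1736, 0.1863], [0.4619, 0.1988, 0.1884], [0.4852, 0.2223, 0.1908]]
 plate 234
[0.4407 0.1944 0.2252] [[0.364, -0.08, 0.928], [-0.307, -0.951, 0.039], [0.879, -0.299, -0.37]] [0.31106748 0.16104023 0.09924484]
 rail -0.13 -0.02 337 X [-0.0011  0.0024  0.0044] h [0.0182 0.0222 0.023  0.0238]
 rail -0.02 0.06 244 X [-0.0006  0.0025  0.004 ] h [0.0181 0.0226 0.0231 0.0241]
 rail 0.09 0.11 56 X [-0.0003  0.0024  0.0043] h [0.0181 0.0224 0.0237 0.0248]
 rail 0.13 0.185 157 X [-0.0014  0.0025  0.0043] h [0.0183 0.022  0.0231 0.0236]
side lid 221 [[0.4265, 0.1713, 0.1828], [0.4602, 0.1901, 0.1855], [0.4792, 0.217, 0.188]]
 plate 333
[0.4344 0.1943 0.2311] [[-0.166, 0.069, -0.984], [0.272, -0.956, -0.112], [-0.948, -0.286, 0.14]] [0.35752202 0.19524458 0.11385314]
 rail -0.13 -0.02 394 X [-0.0049 -0.003   0.0002] h [0.0179 0.0216 0.0225 0.0231]
 rail -0.02 0.06 260 X [-0.0047 -0.003   0.0003] h [0.0182 0.0218 0.0228 0.0234]
 rail 0.09 0.11 57 X [-0.0052 -0.0031  0.0004] h [0.0184 0.0215 0.0224 0.0227]
 rail 0.13 0.185 156 X [-0.005  -0.0032  0.0005] h [0.0179 0.0217 0.0227 0.0234]
```

View pics/side1.png

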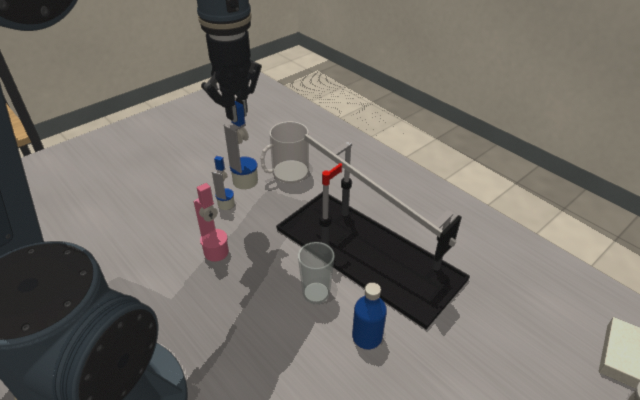

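The rail height works out consistently at about 22.5 mm above nominal, and the rail's middle plane is where I assumed. The view shows the hanger held upright at (235,150). I now move along rack y, then onto the rail from -x.

Request:
carry_out --steps '[[[-1.5,0,0],[0,0,0],1],[[-3.2,0,0],[0,0,0],1],[[-3.2,0,0],[0,0,0],1],[[-2.7,0,0],[0,0,0],1],[[-1.5,0,0],[0,0,0],1]]'

```text
clock: 6.2
position: [0.4684, 0.0772, 0.3001]
tcp_rot: [-2.094, -2.341, 0.003]
wrist_force: [0.4, 1.5, -1.4]
gripper_width: 0.0169
finger_force: 59.2
```

Request:
carry_out --steps '[[[0,0,0],[0,0,0],1],[[0,1,0],[0,0,0],1],[[0,2,0],[0,0,0],1],[[0,2,0],[0,0,0],1],[[0,0,0],[0,0,0],1]]'

```text
clock: 6.7
position: [0.5204, 0.0861, 0.2998]
tcp_rot: [-2.092, -2.343, 0.002]
wrist_force: [0.5, -0.4, -3.0]
gripper_width: 0.0173
finger_force: 59.5
```

```bash
cat >> h.py <<'E'
def rk(st=None):
    s=env.read_state(); a=np.radians(6.4); ex=np.array([np.cos(a),np.sin(a)]); ey=np.array([-ex[1],ex[0]])
    d=s["position"][:2]-np.array([.601,-.0515]); f=s["wrist_force"]
    print("rack XY mm",(d@ex*1000).round(1),(d@ey*1000).round(1),"rollerlow above rail mm",((s["position"][2]-.05)*1000-185.3-22.5-176.3*(d@ey)).round(1),"F rack",(f[:2]@ex).round(2),(f[:2]@ey).round(2),f[2].round(2))
E
python3 -c "
from h import *
go(.5848,.0926,.303,6.4); rk()"
```

```text
t 6.7 tcp [0.5204 0.0861 0.2998] yaw 6.49 tilt [-0.001 -0.    -1.   ] F [ 0.51 -0.41 -3.02] w 0.0173 ff 59.5
 shift cm [-0.09  6.47 -0.33] turn 0.09
rack XY mm -64.7 145.8 rollerlow above rail mm 16.3 F rack 0.46 -0.47 -3.02
```

Request:
carry_out --steps '[[[0,1.5,-0.3],[0,0,0],1],[[0,2,0],[0,0,0],1],[[0,2,0],[0,0,0],1],[[0,1,0],[0,0,0],1],[[0,0,0],[0,0,0],1]]'

```text
clock: 7.2
position: [0.5839, 0.0932, 0.303]
tcp_rot: [-2.092, -2.343, 0.002]
wrist_force: [0.8, -0.2, -3.2]
gripper_width: 0.0172
finger_force: 59.7
```

```bash
python3 - <<'E'
from h import *
go(.5848,.0926,.303,6.4); rk()
for cam in ["scene","side"]:
    im,d,c=snap(cam); W=world(d,c); cv2.imwrite(f"pics/{cam}2.png",cv2.resize(im[90:250,220:460],(780,520))[:,:,::-1])
rk()
E
```

```text
t 7.2 tcp [0.5839 0.0932 0.303 ] yaw 6.47 tilt [-0.001 -0.    -1.   ] F [ 0.79 -0.24 -3.18] w 0.0172 ff 59.7
 shift cm [-0.07  0.09  0.  ] turn 0.07
rack XY mm -0.9 145.7 rollerlow above rail mm 19.6 F rack 0.76 -0.33 -3.18
rack XY mm -1.9 145.6 rollerlow above rail mm 20.4 F rack -0.28 0.63 -2.8
```

View pics/scene2.png

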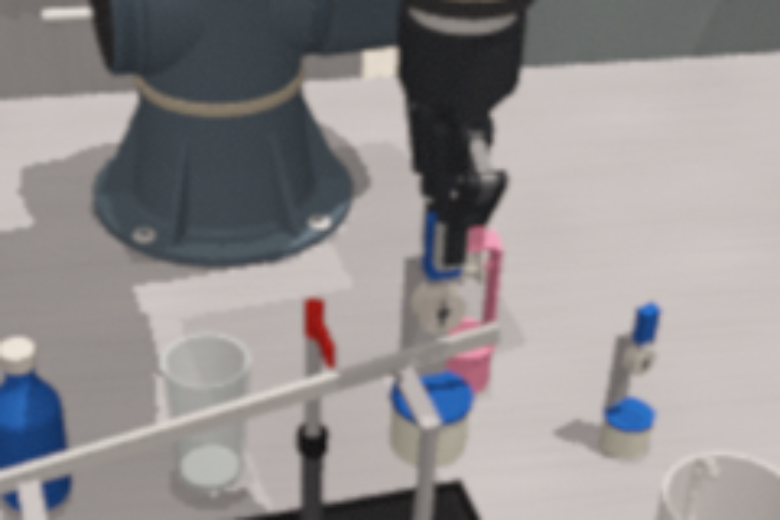

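The rail passes between the lid (430,395) and the roller (437,305), and the roller is above it. I lower most of the gap, then go by feel.

Request:
carry_out --steps '[[[0,0.1,0.5],[0,0,0],1],[[0,0,0.4],[0,0,0],1],[[0,0,0.2],[0,0,0],1],[[0,0,0.1],[0,0,0],1],[[0,0,0],[0,0,0],1]]'

```text
clock: 7.8
position: [0.584, 0.0927, 0.2923]
tcp_rot: [-2.094, -2.342, 0.0]
wrist_force: [1.0, 1.0, -2.8]
gripper_width: 0.0172
finger_force: 59.8
```

```bash
python3 -c "
from h import *
rk()"
```

```text
rack XY mm -0.8 145.2 rollerlow above rail mm 8.9 F rack 1.12 0.87 -2.82
```

Request:
carry_out --steps '[[[0,0,0.1],[0,0,0],1],[[0,0,0.1],[0,0,0],1],[[0,0,0],[0,0,0],1]]'

```text
clock: 8.1
position: [0.5842, 0.0927, 0.2902]
tcp_rot: [-2.094, -2.342, 0.0]
wrist_force: [0.7, 0.3, -1.9]
gripper_width: 0.0173
finger_force: 59.8
```

Request:
carry_out --steps '[[[0,0,0.1],[0,0,0],1],[[0,0,0],[0,0,0],1]]'

```text
clock: 8.3
position: [0.5842, 0.0927, 0.2892]
tcp_rot: [-2.094, -2.342, 0.0]
wrist_force: [-0.0, -0.4, -2.2]
gripper_width: 0.0172
finger_force: 59.8
```

Request:
carry_out --steps '[[[0,0,0.1],[0,0,0],1],[[0,0,0.1],[0,0,0],1],[[0,0,0],[0,0,0],1]]'

```text
clock: 8.6
position: [0.5842, 0.0927, 0.2871]
tcp_rot: [-2.094, -2.342, 0.0]
wrist_force: [0.4, -0.8, -2.3]
gripper_width: 0.0175
finger_force: 59.8
```

Request:
carry_out --steps '[[[0,0,0.1],[0,0,0],1],[[0,0,0],[0,0,0],1]]'

```text
clock: 8.8
position: [0.5842, 0.0927, 0.2862]
tcp_rot: [-2.094, -2.342, 0.0]
wrist_force: [0.0, -0.3, -2.6]
gripper_width: 0.0173
finger_force: 59.8
```

Request:
carry_out --steps '[[[0,0,0.1],[0,0,0],1],[[0,0,0],[0,0,0],1]]'

```text
clock: 9.0
position: [0.5842, 0.0927, 0.2852]
tcp_rot: [-2.094, -2.342, 0.0]
wrist_force: [-0.1, 0.6, -2.5]
gripper_width: 0.0169
finger_force: 59.8
```

Request:
carry_out --steps '[[[0,0,0.1],[0,0,0],1],[[0,0,0],[0,0,0],1]]'

```text
clock: 9.2
position: [0.5842, 0.0927, 0.2842]
tcp_rot: [-2.094, -2.342, 0.0]
wrist_force: [0.1, 0.4, -2.9]
gripper_width: 0.0169
finger_force: 59.8
```

Request:
carry_out --steps '[[[0,0,0.05],[0,0,0],1],[[0,0,0],[0,0,0],1]]'

```text
clock: 9.4
position: [0.5842, 0.0927, 0.2837]
tcp_rot: [-2.094, -2.342, 0.0]
wrist_force: [0.6, -0.4, -2.9]
gripper_width: 0.0166
finger_force: 59.8
```

Request:
carry_out --steps '[[[0,0,0.05],[0,0,0],1],[[0,0,0],[0,0,0],1]]'

```text
clock: 9.6
position: [0.5842, 0.0927, 0.2833]
tcp_rot: [2.094, 2.342, 0.0]
wrist_force: [-1.1, -0.8, -3.1]
gripper_width: 0.0171
finger_force: 59.8
```

Request:
carry_out --steps '[[[0,0,0.05],[0,0,0],1],[[0,0,0],[0,0,0],1]]'

```text
clock: 9.8
position: [0.5842, 0.0927, 0.2828]
tcp_rot: [-2.094, -2.342, 0.0]
wrist_force: [0.1, -0.3, -2.8]
gripper_width: 0.0169
finger_force: 59.8
```

Request:
carry_out --steps '[[[0,0,0.05],[0,0,0],1],[[0,0,0],[0,0,0],1]]'

```text
clock: 10.0
position: [0.5842, 0.0927, 0.2822]
tcp_rot: [-2.094, -2.342, 0.0]
wrist_force: [-0.4, -0.8, -2.7]
gripper_width: 0.0172
finger_force: 59.8
```

Request:
carry_out --steps '[[[0,0,0.05],[0,0,0],1],[[0,0,0],[0,0,0],1]]'

```text
clock: 10.2
position: [0.5843, 0.0927, 0.2819]
tcp_rot: [2.094, 2.342, 0.0]
wrist_force: [-1.2, -0.0, -1.1]
gripper_width: 0.0171
finger_force: 60.2
```

Request:
carry_out --steps '[[[0,0,0.03],[0,0,0],1],[[0,0,0],[0,0,0],1]]'

```text
clock: 10.4
position: [0.5843, 0.0927, 0.2818]
tcp_rot: [2.093, 2.342, 0.001]
wrist_force: [-1.0, -1.4, 2.4]
gripper_width: 0.0173
finger_force: 60.5
```

Request:
carry_out --steps '[[[0,0,0],[0,0,0],1]]'

```text
clock: 10.5
position: [0.5843, 0.0927, 0.2817]
tcp_rot: [2.093, 2.342, 0.0]
wrist_force: [-0.6, -0.7, 2.7]
gripper_width: 0.0171
finger_force: 60.5
```

```bash
python3 -c "
from h import *
rk();go(.5843,.0927,.2815,6.4)"
```

```text
rack XY mm -0.5 145.1 rollerlow above rail mm -1.7 F rack -0.71 -0.63 2.72
t 10.5 tcp [0.5843 0.0927 0.2817] yaw 6.41 tilt [ 0. -0. -1.] F [-0.64 -0.7   2.72] w 0.0171 ff 60.5
 shift cm [0.   0.   0.02] turn 0.01
```

About 5 N of contact, so the roller bears on the rail. I roll it down the slope with a 0.176 fall per unit, checking force.

Request:
carry_out --steps '[[[-0.25,0,0.044],[0,0,0],1],[[-0.25,0,0.044],[0,0,0],1],[[-0.5,0,0.088],[0,0,0],1],[[0,0,0],[0,0,0],1]]'

```text
clock: 10.9
position: [0.5855, 0.0821, 0.2798]
tcp_rot: [2.094, 2.341, -0.0]
wrist_force: [-0.9, -1.7, 5.8]
gripper_width: 0.0172
finger_force: 60.8
```

Request:
carry_out --steps '[[[-0.5,0,0.088],[0,0,0],1],[[-0.5,0,0.088],[0,0,0],1],[[-0.5,0,0.088],[0,0,0],1],[[0,0,0],[0,0,0],1]]'

```text
clock: 11.3
position: [0.5872, 0.0673, 0.2772]
tcp_rot: [2.094, 2.341, 0.0]
wrist_force: [-1.2, -1.4, 4.7]
gripper_width: 0.0172
finger_force: 60.9
```

```bash
python3 -c "
from h import *
rk()"
```

```text
rack XY mm -0.5 119.6 rollerlow above rail mm -1.7 F rack -1.34 -1.28 4.65
```

Request:
carry_out --steps '[[[-0.5,0,0.06],[0,0,0],1],[[-0.5,0,0.085],[0,0,0],1],[[-0.5,0,0.085],[0,0,0],1],[[0,0,0],[0,0,0],1]]'

```text
clock: 11.7
position: [0.5888, 0.0522, 0.2746]
tcp_rot: [2.094, 2.341, -0.0]
wrist_force: [0.3, -0.7, 2.2]
gripper_width: 0.0172
finger_force: 60.5
```

Request:
carry_out --steps '[[[-0.5,0,0.085],[0,0,0],1],[[-0.5,0,0.085],[0,0,0],1],[[-0.3,0,0.052],[0,0,0],1],[[0,0,0],[0,0,0],1]]'

```text
clock: 12.1
position: [0.5902, 0.0397, 0.2725]
tcp_rot: [-2.094, -2.342, -0.0]
wrist_force: [0.2, 1.1, 0.7]
gripper_width: 0.0176
finger_force: 60.3
```

```bash
python3 -c "
from h import *
rk()"
```

```text
rack XY mm -0.6 91.9 rollerlow above rail mm -1.5 F rack 0.36 1.03 0.67
```

Request:
carry_out --steps '[[[-0.4,0,0.075],[0,0,0],1],[[-0.4,0,0.075],[0,0,0],1],[[-0.4,0,0.07],[0,0,0],1],[[0,0,0],[0,0,0],1]]'

```text
clock: 12.5
position: [0.5915, 0.0277, 0.2703]
tcp_rot: [-2.094, -2.342, 0.0]
wrist_force: [-0.4, 2.7, 1.0]
gripper_width: 0.0174
finger_force: 60.4
```

```bash
python3 -c "
from h import *
rk()"
```

```text
rack XY mm -0.6 79.7 rollerlow above rail mm -1.6 F rack -0.13 2.73 0.97
```

Request:
carry_out --steps '[[[-0.4,0,0.07],[0,0,0],1],[[-0.4,0,0.07],[0,0,0],1],[[-0.4,0,0.07],[0,0,0],1],[[0,0,0],[0,0,0],1]]'

```text
clock: 12.9
position: [0.5931, 0.0154, 0.2681]
tcp_rot: [2.094, 2.341, -0.001]
wrist_force: [4.2, 1.2, -0.3]
gripper_width: 0.017
finger_force: 60.1
```

```bash
python3 -c "
from h import *
rk()"
```

```text
rack XY mm -0.4 67.4 rollerlow above rail mm -1.5 F rack 4.28 0.72 -0.3
```

The gate has swung, and its tip now slides along the plate (Fx 4 N). I keep rolling.

Request:
carry_out --steps '[[[-0.5,0,0.1],[0,0,0],1],[[-0.5,0,0.088],[0,0,0],1],[[-0.5,0,0.088],[0,0,0],1],[[0,0,0],[0,0,0],1]]'

```text
clock: 13.3
position: [0.5948, 0.0004, 0.2654]
tcp_rot: [2.094, 2.341, -0.0]
wrist_force: [5.8, -1.2, -0.3]
gripper_width: 0.017
finger_force: 60.1
```

Request:
carry_out --steps '[[[-0.5,0,0.088],[0,0,0],1],[[-0.5,0,0.088],[0,0,0],1],[[-0.5,0,0.088],[0,0,0],1],[[0,0,0],[0,0,0],1]]'

```text
clock: 13.7
position: [0.5965, -0.0145, 0.2628]
tcp_rot: [2.094, 2.341, -0.0]
wrist_force: [5.7, 0.7, 1.0]
gripper_width: 0.0172
finger_force: 60.1
```

```bash
python3 -c "
from h import *
rk()"
```

```text
rack XY mm -0.4 37.3 rollerlow above rail mm -1.6 F rack 5.78 0.04 1.03
```

Request:
carry_out --steps '[[[-0.5,0,0.086],[0,0,0],1],[[-0.5,0,0.086],[0,0,0],1],[[-0.5,0,0.086],[0,0,0],1],[[0,0,0],[0,0,0],1]]'

```text
clock: 14.1
position: [0.5977, -0.0294, 0.2601]
tcp_rot: [-2.095, -2.341, 0.001]
wrist_force: [1.4, -0.2, 1.6]
gripper_width: 0.0169
finger_force: 60.4
```

Request:
carry_out --steps '[[[-0.5,0,0.086],[0,0,0],1],[[0,0,0],[0,0,0],1],[[0,0,0],[0,0,0],1],[[0,0,0],[0,0,0],1]]'

```text
clock: 14.5
position: [0.5983, -0.0334, 0.2594]
tcp_rot: [-2.093, -2.342, 0.0]
wrist_force: [0.6, -1.4, 1.5]
gripper_width: 0.0172
finger_force: 60.3
```

```bash
python3 - <<'E'
from h import *
rk()
im,d,c=snap("scene"); W=world(d,c); cv2.imwrite("pics/scene3.png",cv2.resize(im[90:290,180:440],(780,600))[:,:,::-1])
hsv=cv2.cvtColor(im,cv2.COLOR_RGB2HSV)
m=((hsv[...,0]<6)|(hsv[...,0]>174))&(hsv[...,1]>180)&(W[...,2]>.1)&(W[...,0]>.45)&(W[...,0]<.75); p=W[m]; print(" gate",len(p),p.min(0).round(3),p.max(0).round(3),p.mean(0).round(3))
E
```

```text
rack XY mm -0.7 18.3 rollerlow above rail mm -1.6 F rack 0.4 -1.47 1.49
 gate 66 [0.527 0.011 0.214] [0.578 0.021 0.235] [0.549 0.017 0.228]
```

View pics/scene3.png

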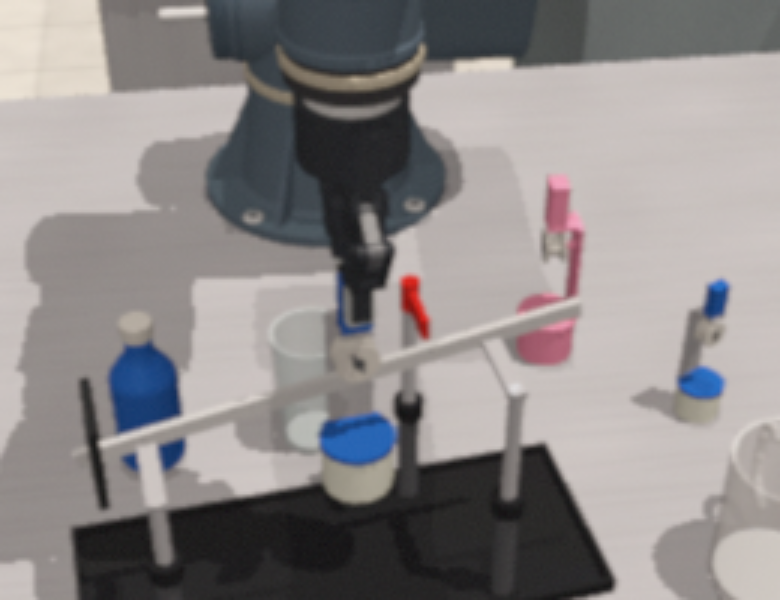

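The gate (410,300) is shut at its starting position behind the hanger, and the roller sits on the rail at (357,360). I let go and lift away.

Request:
carry_out --steps '[[[0,0,0],[0,0,0],6],[[0,0,0],[0,0,0],6],[[0,0,0],[0,0,0],6],[[0,0,-2],[0,0,0],6],[[0,0,-4],[0,0,0],6]]'

```text
clock: 15.05
position: [0.5972, -0.0333, 0.3178]
tcp_rot: [-2.091, -2.34, 0.005]
wrist_force: [0.8, 0.1, 0.6]
gripper_width: 0.0599
finger_force: 0.0
```

Request:
carry_out --steps '[[[0,0,-4],[0,0,0],6],[[0,0,-2],[0,0,0],6],[[0,0,0],[0,0,0],6],[[0,0,0],[0,0,0],6],[[0,0,0],[0,0,0],6]]'

```text
clock: 15.55
position: [0.5982, -0.0334, 0.3784]
tcp_rot: [-2.093, -2.341, 0.001]
wrist_force: [-0.2, 0.2, -0.6]
gripper_width: 0.0598
finger_force: 0.0
```

Request:
carry_out --steps '[[[0,0,0],[0,0,0],6],[[0,0,0],[0,0,0],6],[[0,0,0],[0,0,0],6],[[0,0,0],[0,0,0],6],[[0,0,0],[0,0,0],6]]'

```text
clock: 16.05
position: [0.5984, -0.0335, 0.3794]
tcp_rot: [2.094, 2.342, -0.0]
wrist_force: [0.5, 0.5, 0.0]
gripper_width: 0.0601
finger_force: 0.0
```

Request:
carry_out --steps '[[[0,0,0],[0,0,0],6],[[0,0,0],[0,0,0],6],[[0,0,0],[0,0,0],6],[[0,0,0],[0,0,0],6],[[0,0,0],[0,0,0],6]]'

```text
clock: 16.55
position: [0.5984, -0.0335, 0.3794]
tcp_rot: [-2.094, -2.342, 0.0]
wrist_force: [-0.6, 0.7, 0.0]
gripper_width: 0.06
finger_force: 0.0
```

```bash
cat > look.py <<'E'
from h import *
im,d,c=snap("scene"); W=world(d,c); cv2.imwrite("pics/sceneL.png",cv2.resize(im[90:290,180:440],(780,600))[:,:,::-1])
hsv=cv2.cvtColor(im,cv2.COLOR_RGB2HSV); a=np.radians(6.4); ex=np.array([np.cos(a),np.sin(a)]); ey=np.array([-ex[1],ex[0]])
X=(W[...,:2]-[.601,-.0515])@ex; Y=(W[...,:2]-[.601,-.0515])@ey; Z=W[...,2]
b=(hsv[...,0]>100)&(hsv[...,0]<130)&(hsv[...,1]>150)&(hsv[...,2]>60)&(abs(X)<.06)&(abs(Y)<.2)
for lo,hi in[(.07,.17),(.2,.31)]:
    m=b&(Z>lo)&(Z<hi)
    if m.sum(): print(m.sum(),[np.percentile(q[m],[3,50,97]).round(4).tolist() for q in (X,Y,Z)])
print(env.read_state()["clock"])
E
python3 look.py
```

```text
201 [[-0.0145, 0.0062, 0.0269], [-0.1638, -0.1301, -0.1133], [0.1137, 0.1163, 0.1183]]
201 [[-0.0049, 0.0075, 0.0101], [-0.1491, -0.1393, -0.1293], [0.2268, 0.2516, 0.2652]]
16.6
```

Already near the stop. I wait a second and check again.

Request:
carry_out --steps '[[[0,0,0],[0,0,0],6],[[0,0,0],[0,0,0],6],[[0,0,0],[0,0,0],6],[[0,0,0],[0,0,0],6],[[0,0,0],[0,0,0],6]]'

```text
clock: 17.1
position: [0.5984, -0.0335, 0.3795]
tcp_rot: [-2.094, -2.342, -0.0]
wrist_force: [0.3, 0.5, -0.1]
gripper_width: 0.0599
finger_force: 0.0
```

Request:
carry_out --steps '[[[0,0,0],[0,0,0],6],[[0,0,0],[0,0,0],6],[[0,0,0],[0,0,0],6],[[0,0,0],[0,0,0],6],[[0,0,0],[0,0,0],6]]'

```text
clock: 17.6
position: [0.5984, -0.0335, 0.3794]
tcp_rot: [-2.094, -2.342, 0.0]
wrist_force: [0.7, 0.3, -0.1]
gripper_width: 0.0602
finger_force: 0.0
```

Request:
carry_out --steps '[[[0,0,0],[0,0,0],6],[[0,0,0],[0,0,0],6],[[0,0,0],[0,0,0],6],[[0,0,0],[0,0,0],6],[[0,0,0],[0,0,0],6]]'

```text
clock: 18.1
position: [0.5984, -0.0335, 0.3794]
tcp_rot: [-2.094, -2.342, 0.0]
wrist_force: [-0.6, -0.2, 0.7]
gripper_width: 0.0601
finger_force: 0.0
```

```bash
python3 look.py
```

```text
208 [[-0.016, 0.0098, 0.0289], [-0.1784, -0.1614, -0.1287], [0.1112, 0.1137, 0.1164]]
203 [[-0.005, 0.0072, 0.0104], [-0.1629, -0.153, -0.1432], [0.2233, 0.2483, 0.2623]]
18.15
```

Request:
carry_out --steps '[[[0,0,0],[0,0,0],6],[[0,0,0],[0,0,0],6],[[0,0,0],[0,0,0],6],[[0,0,0],[0,0,0],6],[[0,0,0],[0,0,0],6]]'

```text
clock: 18.65
position: [0.5984, -0.0335, 0.3794]
tcp_rot: [-2.094, -2.342, 0.0]
wrist_force: [0.9, -0.2, -0.3]
gripper_width: 0.06
finger_force: 0.0
```

```bash
python3 look.py
```

```text
211 [[-0.0152, 0.0094, 0.0285], [-0.1782, -0.1611, -0.1282], [0.1109, 0.1136, 0.1163]]
205 [[-0.0051, 0.0071, 0.0099], [-0.1636, -0.1536, -0.1435], [0.2238, 0.248, 0.2625]]
18.7
```

View pics/sceneL.png

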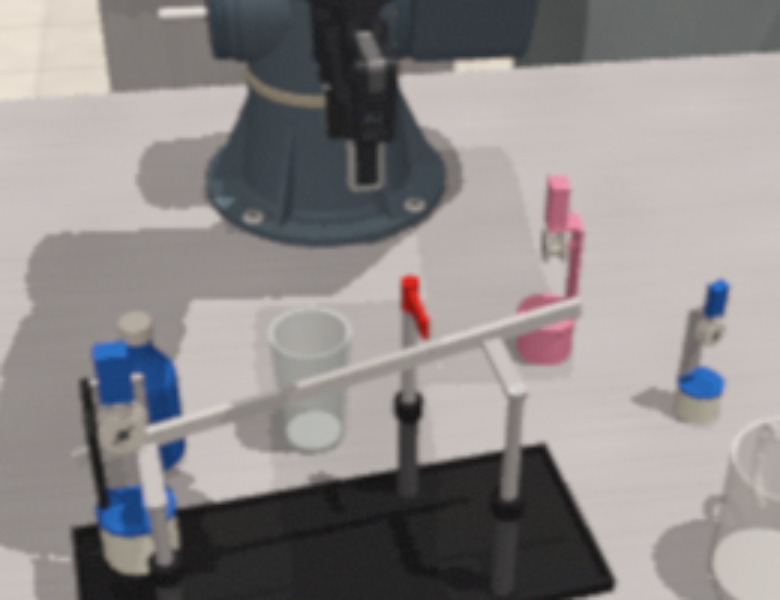

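The hanger hangs against the stop (120,435), upright and at rest, about 18 mm from the stop's face. The gate is shut and the bystanders are untouched.

```bash
python3 -c "
from h import *
print(env.sign_off())"
```

```text
the job is handed in; nothing more can be done
None
```

The hanger is hung, pushed through the gate and released; it came to rest upright against the rubber stop with the gate shut, and the job was handed in at about 18.7 s (no verdict was returned).

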